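# Open the specimen canister

## Robot

A 7-joint arm with a two-finger parallel gripper is mounted at the origin on the work surface. World frame = base frame: x ahead of the robot, y to its left, z up, the work surface at z = 0. Lengths are in m, angles in rad, forces in N, time in s.
With the tool pointing down it reaches from about 0.4 to 0.85 m from the base axis. Payload 4.5 kg.
Tool frame: the origin (TCP) lies at the very end of the fingers, on their centre line; the grasp point (between the pads) lies 19 mm behind it (r.grip_point_offset is the distance from the TCP to the grasp point, in m); z points along the fingers, y is the line along which they close (so a half turn about z gives the same grasp; the last joint's range is limited). The gripper opens to 88 mm and grips with 3 to 60 N. Pads are 18 mm wide; open, the fingers measure 123 mm over their backs; the gripper's body (75 mm by 187 mm) begins 45 mm behind the grasp point.
Start: joints at [1.346, 0.689, -0.195, 1.565, 0.157, 0.902, -0.215], TCP at [0.16, -0.604, 0.239] pointing down, gripper open.
Joint ranges: [-3.01, 3.01], [-0.46, 2.08], [-1.47, 1.51], [0.13, 2.56], [-1, 4.14], [0.04, 2.09], [-2.66, 2.66]. Speed limits (rad/s): [2.57, 2.57, 3.14, 3.14, 3.14, 3.14, 3.14].

## Interface

Orientations are given as a unit quaternion [x, y, z, w].
In Python, from plant import r gives the robot as it stands.
- The arm moves only by the tool carry_out, never from a script. Its argument "rows" is a list of rows, each a list of 3 entries, a list of its own where there are three numbers: the shift along the tool's x, y, z in cm, then the turn, a rotation vector about the tool's x, y, z in degrees, then the closure, from 0 (fully open) to 1 (shut). A call has 1 to 12 rows; each row is the pose to reach, as a shift and turn from the pose commanded when the call began, along the tool's axes at that moment; what a row does not reach only later rows make up. A row lasts 1/10 s, in which the tool goes at most 50 mm and 8.59 degrees, less where a joint would pass 70% of its speed; a pose out of reach is approached as far as the arm can. A call with a gripper value outside its range is refused whole. The fingers move at their own pace and stop on an object; "newtons" is the grip in N (left out, the last holds). Time passes only in rows, so rows that repeat a pose let the fingers close. It gives the time, the measured TCP pose, the force, the opening and the grip force at its end, in the units of the state.
- r.get_state(): the state, without advancing time (a new reading comes with each control period).
- r.snapshot(name): name is "side" or "top" or "wrist"; returns a dict with "image" (400x640x3 uint8, red, green, blue), "fx", "fy", "cx", "cy" (pixels), "dist_coeffs" ([k1, k2, p1, p2, k3] as OpenCV has them; the pictures are not rectified), "pose" (4x4, takes a point from camera to world coordinates). Camera axes: x right, y up, looking along -z (the intrinsics and any distortion apply to the point x, -y, -z); pixel columns grow to the right and rows downward; lengths in m; the calibration is good to about 2 mm. A picture is of the moment at which its call begins. There is no depth.
- r.finish_job(): hands the job in; it is judged then, once.
The state is a dict: "clock": time; "q": joint angles; "qd": joint speeds; "joint_torque": joint torques, N m; "tool_pos": TCP position; "eef_rot": TCP orientation; "contact_force": force on the tool from outside, world axes, zero at the start; "moment": the same for the moment, N m; "opening": opening from 0.0 (shut) to 1.0 (fully open); "finger_force": force on a finger pad.
Only numpy, scipy, OpenCV 4.12 (cv2) and the standard library are available. Lean on these libraries where they do the work, as an engineer would, in place of code of your own. Each camera call takes 0.05 s, during which the arm holds its last target. There are 200 camera calls.

## Task

Three aluminium specimen canisters with black screw caps stand on the microscopy bench. Unscrew the cap of the tallest one (anticlockwise seen from above, until its thread is free), lift it off and set it down in the shallow steel tray, lying flat with its open side down, and let go.

Things in the scene. Friction and masses are not known exactly. Their poses are not given: they have to be found in the camera images.
- cap_center (a point): Black ribbed screw cap of the tall canister, 54 mm across, 36 mm tall, 40 to 85 g, open below. Point: its centre, 18 mm above its lower edge; z up out of its flat top. Starts fully shut. Turned anticlockwise seen from above it climbs 14 mm per turn and is free after about 300 degrees; a whole turn is safe. Turns easily, stays put when let go, so several twists will do.
- canister_mouth (a point): Rim centre of the tall canister's mouth, 88 mm above the table, 14 mm above the shut cap's centre; z up along the screw axis. Canister fixed, 48 mm across below the cap (fingers can straddle it), round foot 80 mm across, 8 mm high. The free cap clears the rim when 33 mm above its shut height. The other two canisters are at most 44 mm tall.
- tray_in (a point): Centre of the inner floor (4 mm above the table) of the shallow square steel tray, 170 x 170 mm outside, walls 4 mm thick and 14 mm high, fixed; x and y run along its sides, z up. The cap lying in it has its centre 18 mm above this point.
There are look-alikes about, which are no part of the job. Leave any purple look-alike of the part that bears cap_center alone.

How it is judged:
On the way, in this order (a step that is already met when the one before it is completed fails the run):
1. the cap has turned about a quarter turn on its thread and climbed with it (horizontal distance between cap_center and canister_mouth below 0.008 m and angle between cap_center's own z axis and vertical below 0.2 rad and angle between the x axis of cap_center and the x axis of canister_mouth, either way round above 1.1 rad and z of cap_center in the frame of canister_mouth between -0.0128 and -0.0068 m), for 0.05 s.
2. the cap has turned about half a turn on its thread and climbed with it (horizontal distance between cap_center and canister_mouth below 0.008 m and angle between cap_center's own z axis and vertical below 0.2 rad and angle between the x axis of cap_center and the x axis of canister_mouth, either way round below 0.5 rad and z of cap_center in the frame of canister_mouth between -0.0098 and -0.0035 m), for 0.05 s.
3. the cap is lifted clear of the mouth (z of cap_center in the frame of canister_mouth above 0.019 m), for 0.05 s.
At the end, for the whole second after the job is handed in: The cap lies flat on the tray's floor, open side down (level within 10 degrees), wholly inside the tray (its centre within 62 mm of the tray's centre along each side), and stays there, released (x of cap_center in the frame of tray_in between -0.062 and 0.062 m and y of cap_center in the frame of tray_in between -0.062 and 0.062 m and z of cap_center in the frame of tray_in between 0.012 and 0.023 m and angle between cap_center's own z axis and vertical below 0.17 rad); the robot touches nothing.
It also fails if it takes over 62 s, if anything falls off the work surface, if the arm or the gripper's body presses on something with over 40 N, if the wrist force passes 120 N, or if a joint passes its speed limit or range.

## Working session

There is one attempt and no reset: what is moved stays moved. The work goes in short steps, Python scripts to look and compute and a tool call to move; the robot and the scene stay as the last step left them, time stands still between calls to the robot, and variables do not carry over. Pictures are saved under pics/ and viewed, at most 10 in all, crops included, and the job is handed in when it is done.

Besides the shell and the picture viewer there is one more tool, called after "Emit:" as a command line: name --argument value ..., lists and objects as JSON in quotes. carry_out: Moves the arm, as the interface text tells. Its arguments: {"type":"object","properties":{"rows":{"type":"array"},"newtons":{"type":"number"}},"required":["rows"]}

```bash
mkdir -p pics; ls
python3 - <<'E'
from plant import r
import cv2,pickle
d={}
for n in ("side","top"):
    s=r.snapshot(n); d[n]=s; cv2.imwrite(f"pics/{n}0.png",s["image"][:,:,::-1]); print(n,s["fx"],s["cx"],s["dist_coeffs"],s["pose"])
pickle.dump(d,open("d0.pkl","wb"))
print(r.get_state())
E
```

```text
pics
side 462.58277101166084 318.9353591896442 [-0.10108822  0.          0.          0.          0.        ] [[ 0.79162122  0.46051463 -0.40157456  0.13912025]
 [-0.61089024  0.60964751 -0.50511685 -0.48136242]
 [ 0.01220523  0.64517919  0.7639338   0.84266865]
 [ 0.          0.          0.          1.        ]]
top 417.81854919992355 321.9980855637039 [-0.06400757  0.          0.          0.          0.        ] [[-1.64035932e-02  9.83442965e-01 -1.80473980e-01  3.53786689e-01]
 [-9.99784709e-01 -1.84267000e-02 -9.53903075e-03  3.26950596e-04]
 [-1.27066326e-02  1.80278651e-01  9.83533502e-01  1.01662957e+00]
 [ 0.00000000e+00  0.00000000e+00  0.00000000e+00  1.00000000e+00]]
{'clock': 0.1, 'q': array([ 1.34577709,  0.68991121, -0.19451761,  1.56624104,  0.15732678,
        0.90249537, -0.2150815 ]), 'qd': array([-1.25000643e-03, -1.54296552e-03,  9.41186108e-04, -3.02477345e-03,
       -2.89579331e-04, -6.06328190e-05, -1.74019503e-04]), 'joint_torque': array([-3.32703494e-03, -5.28506148e+01, -1.27169397e+00, -1.53838152e+01,
       -5.26340038e-02,  1.97085916e-03,  3.56701514e-05]), 'tool_pos': array([ 0.15976659, -0.6036465 ,  0.23798298]), 'eef_rot': array([ 9.91630836e-01,  1.29103039e-01, -1.77200340e-04, -8.11601998e-04]), 'contact_force': array([ 0.27081199, -0.81786882,  0.33288291]), 'moment': array([-0.0232576 ,  0.01049604,  0.06460495]), 'finger_force': 0.0, 'opening': 0.9992024482107752}
```

View pics/side0.png

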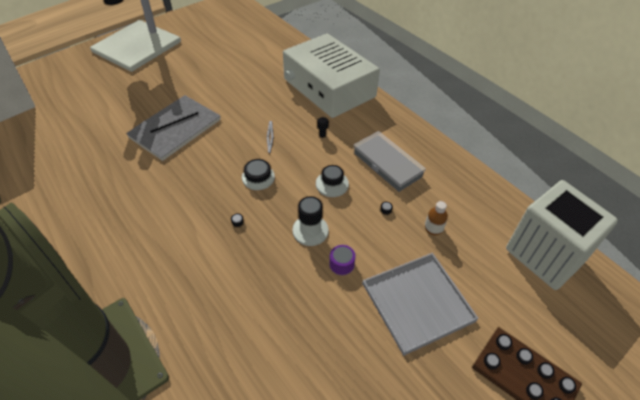

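View pics/top0.png

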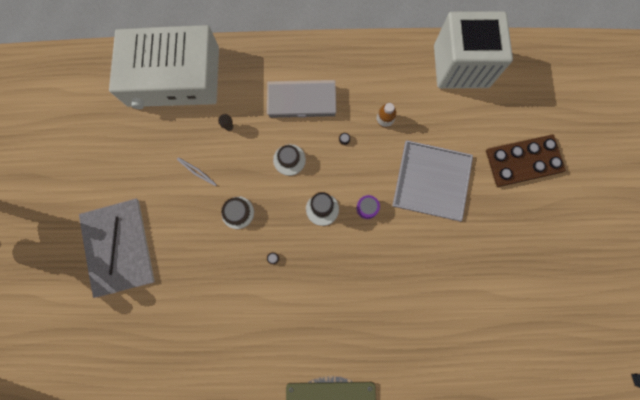

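Side view: canister caps are at (257,170), (333,175) and (310,210), a purple cap at (342,260), and the tray at (420,303). Top view: the same canisters are at (237,211), (289,157) and (322,205), the purple cap at (368,207), and the tray at (433,181). The one at side (310,210) / top (322,205) looks tallest. I'll confirm that with triangulated heights and a crop.

```bash
cat > h.py <<'E'
import numpy as np,cv2
def ray(s,uv):
    K=np.array([[s["fx"],0,s["cx"]],[0,s["fy"],s["cy"]],[0,0,1]])
    p=cv2.undistortPoints(np.array([[uv]],float),K,np.array(s["dist_coeffs"]))[0,0]
    d=s["pose"][:3,:3]@np.array([p[0],-p[1],-1]); return s["pose"][:3,3],d/np.linalg.norm(d)
def plane(s,uv,z):
    o,d=ray(s,uv); return o+d*(z-o[2])/d[2]
def tri(a,ua,b,ub):
    o1,d1=ray(a,ua);o2,d2=ray(b,ub)
    t=np.linalg.lstsq(np.c_[d1,-d2],o2-o1,rcond=None)[0]
    p,q=o1+t[0]*d1,o2+t[1]*d2
    return (p+q)/2,np.linalg.norm(p-q)
E
python3 - <<'E'
import pickle,cv2,numpy as np
from h import *
d=pickle.load(open("d0.pkl","rb"))
def blobs(n,mask,amin,amax):
    c,_=cv2.findContours(mask.astype(np.uint8),cv2.RETR_EXTERNAL,cv2.CHAIN_APPROX_NONE)
    for k in c:
        if amin<cv2.contourArea(k)<amax:
            m=cv2.minAreaRect(k); print(n,[np.round(x,1).tolist() if not np.isscalar(x) else round(x) for x in m],cv2.contourArea(k))
for n in d:
    im=d[n]["image"].astype(int)
    blobs(n+" dark",im.max(2)<110,150,1500)
    R,G,B=im[...,0],im[...,1],im[...,2]
    blobs(n+" tray",(B>R-5)&(B>110)&(B<190),2500,20000)
a=cv2.resize(d["side"]["image"][140:290,230:380],(400,400),interpolation=2);b=cv2.resize(d["top"]["image"][130:250,220:400],(400,267),interpolation=2)
b=cv2.copyMakeBorder(b,0,133,0,0,0)
cv2.imwrite("pics/crop0.png",np.hstack([a,b])[:,:,::-1])
E
```

```text
side dark [[426.4, 278.0], [113.8, 47.4], 17] 463.5
side dark [[444.6, 244.9], [52.2, 16.2], 53] 508.0
side dark [[437.5, 218.0], [14.0, 19.0], 90] 207.0
side dark [[387.0, 210.5], [17.0, 14.0], 90] 176.5
side dark [[309.5, 215.0], [38.0, 25.0], 90] 685.5
side dark [[573.8, 212.2], [50.8, 28.2], 37] 1251.0
side dark [[336.1, 199.3], [18.5, 29.3], 79] 254.0
side dark [[263.0, 191.1], [17.3, 28.2], 73] 265.5
side dark [[332.0, 176.0], [22.0, 22.0], 90] 414.5
side dark [[256.5, 171.0], [26.0, 27.0], 90] 547.5
side dark [[128.8, 17.8], [34.5, 87.3], 87] 441.0
side tray [[419.9, 299.8], [87.9, 80.6], 60] 5366.0
side tray [[423.8, 92.5], [315.2, 43.0], 36] 8416.5
top dark [[28.5, 391.5], [15.0, 57.0], 90] 508.0
top dark [[275.5, 259.0], [18.7, 11.7], 18] 164.0
top dark [[258.0, 216.3], [18.3, 24.2], 10] 196.5
top dark [[362.4, 214.6], [23.0, 62.5], 83] 753.5
top dark [[148.6, 242.5], [84.8, 15.3], 84] 336.0
top dark [[235.5, 211.0], [28.6, 27.3], 27] 610.0
top dark [[322.0, 204.5], [24.7, 23.3], 45] 459.0
top dark [[288.4, 156.2], [23.3, 22.4], 27] 403.5
top dark [[404.7, 122.2], [45.6, 18.9], 13] 462.0
top dark [[308.4, 108.5], [24.8, 80.1], 84] 513.5
top dark [[518.4, 97.6], [16.6, 72.9], 88] 844.0
top dark [[481.0, 34.5], [31.0, 40.0], 90] 1124.5
top tray [[118.3, 247.1], [82.5, 58.1], 75] 2702.0
top tray [[433.3, 180.6], [69.0, 66.5], 11] 4041.5
top tray [[319.5, 21.0], [42.0, 639.0], 90] 17014.5
```

View pics/crop0.png

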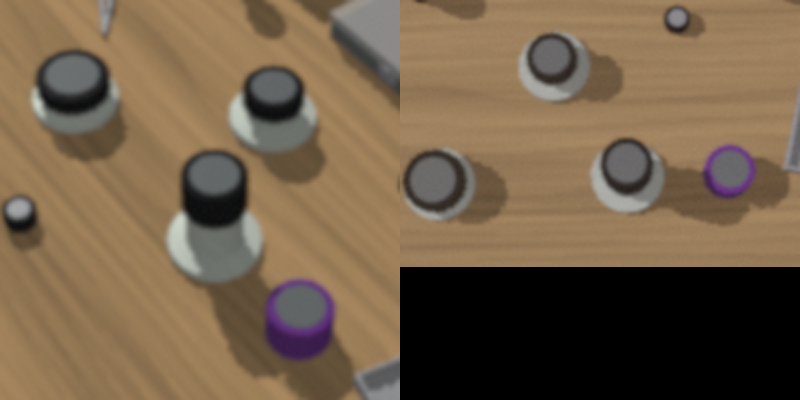

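The crop confirms the candidates. The canister at side (310,204) / top (322,204) has a tall black cap on a visible neck. The other two are squat, and the purple cap stands alone. The target is the tall one. Next I measure it and the tray.

Run:
```python
import pickle
from h import *
d=pickle.load(open("d0.pkl","rb"));S,T=d["side"],d["top"]
for nm,a,b in (("cap",(310.3,204.5),(322.1,204)),("foot",(310.6,229.2),(322.6,209.7)),("purple",(342.5,255),(368,206.5)),("left",(257,168),(236,210.5)),("right",(332.5,172.5),(288.8,155.5)),("tray",(419.9,303),(433.3,180.8))):
    p,e=tri(S,a,T,b); print(nm,p.round(4),round(e,4),np.hypot(p[0],p[1]).round(3))
for z in (.1,.11): print(z,plane(S,(310.3,204.5),z).round(4),plane(T,(322.1,204),z).round(4))
im=T["image"].astype(int);R,G,B=im[...,0],im[...,1],im[...,2]
m=((B>R-5)&(B>110)&(B<190)).astype(np.uint8)
c=[k for k in cv2.findContours(m,0,1)[0] if 3500<cv2.contourArea(k)<5000][0]
for p in cv2.boxPoints(cv2.minAreaRect(c)): print(plane(T,p,.018).round(3))
s=0
from plant import r
s=r.get_state();from scipy.spatial.transform import Rotation as Ro
print(Ro.from_quat(s["eef_rot"]).as_matrix().round(3))
```

```text
cap [0.5051 0.0089 0.1011] 0.0018 0.505
foot [0.5054 0.0087 0.0149] 0.0021 0.505
purple [ 0.5071 -0.099   0.04  ] 0.0017 0.517
left [0.5012 0.214  0.0436] 0.0013 0.545
right [0.6313 0.0877 0.0516] 0.0007 0.637
tray [ 0.5736 -0.2668  0.0059] 0.0013 0.633
0.1 [0.5065 0.0093 0.1   ] [0.5044 0.0093 0.1   ]
0.11 [0.5015 0.0027 0.11  ] [0.5028 0.0092 0.11  ]
[ 0.509 -0.161  0.018]
[ 0.673 -0.202  0.018]
[ 0.635 -0.369  0.018]
[ 0.473 -0.323  0.018]
[[ 0.967  0.256 -0.001]
 [ 0.256 -0.967  0.002]
 [-0.    -0.002 -1.   ]]
```

Target confirmed: the tall canister's cap is at about (0.506, 0.009), with its top around z 0.095. That agrees with the text, allowing for the calibration. The tray centre is at about (0.573, -0.265). I'll move to a spot over the tray for a wrist look.

Emit:
carry_out --rows '[[[41, -24, 0], [0, 0, 0], 0], [[41, -24, 0], [0, 0, 0], 0], [[41, -24, 0], [0, 0, 0], 0], [[41, -24, 0], [0, 0, 0], 0], [[41, -24, 0], [0, 0, 0], 0], [[41, -24, 0], [0, 0, 0], 0], [[41, -24, 0], [0, 0, 0], 0], [[41, -24, 0], [0, 0, 0], 0], [[41, -24, 0], [0, 0, 0], 0], [[41, -24, 0], [0, 0, 0], 0], [[41, -24, 0], [0, 0, 0], 0], [[41, -24, 0], [0, 0, 0], 0]]' --newtons 30

```text
clock: 1.3
tool_pos: [0.4945, -0.2672, 0.2383]
eef_rot: [0.992, 0.13, -0.001, 0.0]
contact_force: [-0.5, -0.7, 0.1]
opening: 1.0
finger_force: 0.0
```

Run:
```python
from plant import r
import cv2,pickle
s=r.snapshot("wrist"); pickle.dump(s,open("w1.pkl","wb")); cv2.imwrite("pics/w1.png",s["image"][:,:,::-1])
st=r.get_state();print(st["q"],st["tool_pos"],st["eef_rot"],s["pose"],s["fx"],s["dist_coeffs"])
```

```text
[ 0.50248357  0.60443936 -0.14458978  1.76027385  0.11777763  0.78664061
 -1.0137552 ] [ 0.49364026 -0.26836013  0.23834785] [ 9.91736679e-01  1.28286590e-01 -9.24890356e-04  2.32919132e-04] [[ 2.55919040e-01  9.25796264e-01  2.78220637e-01  5.65755361e-01]
 [-9.66697765e-01  2.45369381e-01  7.27275587e-02 -2.48213394e-01]
 [-9.35923457e-04 -2.87567635e-01  9.57759876e-01  3.84358520e-01]
 [ 0.00000000e+00  0.00000000e+00  0.00000000e+00  1.00000000e+00]] 304.6606063258473 [-0.05191949  0.          0.          0.          0.        ]
```

View pics/w1.png

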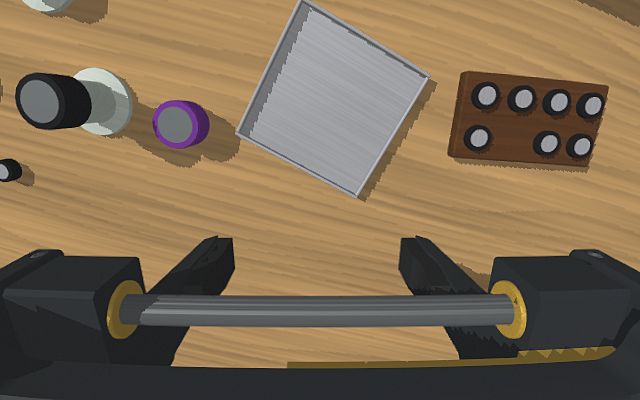

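The wrist view shows the tray's top corners at (302,0), (429,77), (360,198) and (237,132), the tall cap's top at (40,101), and the purple cap at (177,125). Now I move above the cap.

Emit:
carry_out --rows '[[[8.3, -26.6, 0], [0, 0, 0], 0], [[8.3, -26.6, 0], [0, 0, 0], 0], [[8.3, -26.6, 0], [0, 0, 0], 0], [[8.3, -26.6, 0], [0, 0, 0], 0], [[8.3, -26.6, 0], [0, 0, 0], 0], [[8.3, -26.6, 0], [0, 0, 0], 0], [[8.3, -26.6, 0], [0, 0, 0], 0], [[8.3, -26.6, 0], [0, 0, 0], 0], [[8.3, -26.6, 0], [0, 0, 0], 0]]'

```text
clock: 2.25
tool_pos: [0.5067, 0.0081, 0.2387]
eef_rot: [0.992, 0.127, -0.0, 0.001]
contact_force: [0.6, 0.3, -0.3]
opening: 0.998
finger_force: 0.0
```

Run:
```python
from plant import r
import cv2,pickle
from h import *
s=r.snapshot("wrist"); pickle.dump(s,open("w2.pkl","wb")); cv2.imwrite("pics/w2.png",s["image"][:,:,::-1])
w1=pickle.load(open("w1.pkl","rb"))
st=r.get_state();print(st["q"].round(3),st["tool_pos"])
def discs(s,lo,hi):
    im=s["image"].astype(int); m=((np.ptp(im,axis=2)<22)&(im.max(2)>lo)&(im.max(2)<hi)).astype(np.uint8)
    for k in cv2.findContours(m,0,1)[0]:
        if 900<cv2.contourArea(k)<8000 and len(k)>5:
            e=cv2.fitEllipse(k); print(np.round(e[0],1),np.round(e[1],1),cv2.contourArea(k))
for x in (w1,s): discs(x,80,160);print()
c=[plane(w1,p,.014) for p in ((302,0),(429,77),(360,198),(237,132))]
print(np.round(c,4),np.mean(c,0))
```

```text
[-0.036  0.535 -0.113  1.919  0.092  0.693 -1.521] [0.50680288 0.00827943 0.23867917]
[174.5 124.4] [32.1 36.3] 914.0
[ 39. 101.] [35.4 44.3] 1230.0
[107.1 102.6] [46.5 61.5] 1638.0

[312.6 183.8] [38.4 39.5] 1191.0
[135.3 131.3] [38.3 44.8] 1347.0
[267.5  36.4] [38.3 41.5] 1246.0

[[ 0.6713 -0.2039  0.014 ]
 [ 0.6325 -0.3642  0.014 ]
 [ 0.4732 -0.3298  0.014 ]
 [ 0.5144 -0.1632  0.014 ]] [ 0.57285636 -0.26527091  0.014     ]
```

View pics/w2.png

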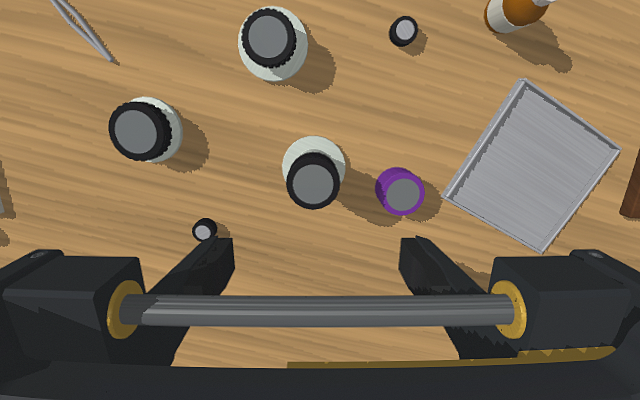

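The tall cap's top disc is at (312.6,183.8), framed between the fingers. The purple cap is at (403,195).

Run:
```python
import pickle
from h import *
from plant import r
from scipy.spatial.transform import Rotation as Ro
a=pickle.load(open("w1.pkl","rb"));b=pickle.load(open("w2.pkl","rb"))
p,e=tri(a,(39,101),b,(312.6,183.8));print(p,e)
print("z.092",plane(b,(312.6,183.8),.092),"purple",tri(a,(174.5,124.4),b,(403.5,195.5)))
print("tray corner",tri(a,(237,132),b,(445,196)),tri(a,(429,77),b,(620,150)))
st=r.get_state();R=Ro.from_quat(st["eef_rot"]).as_matrix()
print("shift cm",100*R.T@(np.array([p[0],p[1],.056])-st["tool_pos"]))
```

```text
[0.50731702 0.01211599 0.09255089] 0.00021598636660659964
z.092 [0.5070725  0.01209148 0.092     ] purple (array([ 0.50797861, -0.09865024,  0.03854418]), np.float64(0.0011655219749596292))
tray corner (array([ 0.51410772, -0.16212761,  0.00931551]), np.float64(0.0006237481780323114)) (array([ 0.63228707, -0.36452879,  0.012822  ]), np.float64(0.0008048440944038572))
shift cm [ 0.15963626 -0.38334015 18.26729855]
```

Emit:
carry_out --rows '[[[0.2, -0.4, 4.5], [0, 0, 0], 0], [[0.2, -0.4, 9], [0, 0, 0], 0], [[0.2, -0.4, 12], [0, 0, 0], 0], [[0.2, -0.4, 14], [0, 0, 0], 0], [[0.2, -0.4, 16], [0, 0, 0], 0], [[0.2, -0.4, 17.5], [0, 0, 0], 0], [[0.2, -0.4, 18.2], [0, 0, 0], 0], [[0.2, -0.4, 18.2], [0, 0, 0], 0]]' --newtons 20

```text
clock: 3.1
tool_pos: [0.5076, 0.0141, 0.0561]
eef_rot: [0.992, 0.128, -0.001, 0.0]
contact_force: [-0.2, 1.1, 0.3]
opening: 1.0
finger_force: 0.0
```

Emit:
carry_out --rows '[[[0, 0, 0], [0, 0, 0], 1], [[0, 0, 0], [0, 0, 0], 1], [[0, 0, 0], [0, 0, 0], 1], [[0, 0, 0], [0, 0, 0], 1], [[0, 0, 0], [0, 0, 0], 1], [[0, 0, 0], [0, 0, 0], 1]]'

```text
clock: 3.7
tool_pos: [0.5088, 0.0137, 0.0572]
eef_rot: [0.992, 0.128, 0.001, 0.001]
contact_force: [1.5, -4.9, 3.8]
opening: 0.611
finger_force: 20.0
```

The cap is gripped: an opening of 0.611 × 88 is 53.8 mm, matching the 54 mm cap. First quarter turn, anticlockwise, rising with the thread.

Emit:
carry_out --rows '[[[0, 0.15, -0.03], [0, 0, -8], 1], [[0, 0.15, -0.06], [0, 0, -16], 1], [[0, 0.15, -0.09], [0, 0, -24], 1], [[0, 0.15, -0.12], [0, 0, -32], 1], [[0, 0.15, -0.16], [0, 0, -40], 1], [[0, 0.15, -0.19], [0, 0, -48], 1], [[0, 0.15, -0.22], [0, 0, -56], 1], [[0, 0.15, -0.25], [0, 0, -64], 1], [[0, 0.15, -0.28], [0, 0, -72], 1], [[0, 0.15, -0.31], [0, 0, -80], 1], [[0, 0.15, -0.35], [0, 0, -90], 1], [[0, 0.15, -0.35], [0, 0, -90], 1]]'

```text
clock: 4.9
tool_pos: [0.5079, 0.0146, 0.0602]
eef_rot: [0.609, 0.793, 0.0, -0.001]
contact_force: [-0.3, -0.1, 0.6]
opening: 0.615
finger_force: 20.0
```

Run:
```python
from plant import r
from scipy.spatial.transform import Rotation as Ro
st=r.get_state();print(st["q"].round(3),st["tool_pos"],st["contact_force"],st["moment"],st["finger_force"],Ro.from_quat(st["eef_rot"]).as_matrix().round(2))
```

```text
[ 0.106  0.865 -0.373  2.036  0.811  0.391 -0.653] [0.50787087 0.01455575 0.06021808] [-0.33156412 -0.06921603  0.60927327] [-0.07005488 -0.01368146 -0.02681977] 19.999303866825358 [[-0.26  0.97 -0.  ]
 [ 0.97  0.26  0.  ]
 [ 0.   -0.   -1.  ]]
```

Emit:
carry_out --rows '[[[0, 0, -0.03], [0, 0, -8], 1], [[0, 0, -0.06], [0, 0, -16], 1], [[0, 0, -0.09], [0, 0, -24], 1], [[0, 0, -0.12], [0, 0, -32], 1], [[0, 0, -0.16], [0, 0, -40], 1], [[0, 0, -0.19], [0, 0, -48], 1], [[0, 0, -0.22], [0, 0, -56], 1], [[0, 0, -0.25], [0, 0, -64], 1], [[0, 0, -0.28], [0, 0, -72], 1], [[0, 0, -0.31], [0, 0, -80], 1], [[0, 0, -0.35], [0, 0, -90], 1], [[0, 0, -0.35], [0, 0, -90], 1]]'

```text
clock: 6.1
tool_pos: [0.5062, 0.0127, 0.0635]
eef_rot: [-0.129, 0.992, -0.001, -0.002]
contact_force: [-4.9, -3.2, 5.2]
opening: 0.612
finger_force: 20.0
```

Run:
```python
from plant import r
from scipy.spatial.transform import Rotation as Ro
st=r.get_state();print(st["q"].round(3),st["tool_pos"],st["contact_force"],st["moment"],st["finger_force"],Ro.from_quat(st["eef_rot"]).as_matrix().round(2))
import cv2
s=r.snapshot("side");i=cv2.resize(s["image"][150:280,230:400],None,fx=3,fy=3);cv2.imwrite("pics/s1.png",i[:,:,::-1])
```

```text
[ 0.322  0.946 -0.753  2.026  1.121  0.666  0.626] [0.50623417 0.01267385 0.06345405] [-4.86076752 -3.19872223  5.2318085 ] [-0.59874874  0.78913058 -0.1297879 ] 19.999906099146756 [[-0.97 -0.25 -0.  ]
 [-0.25  0.97 -0.  ]
 [ 0.   -0.   -1.  ]]
```

View pics/s1.png

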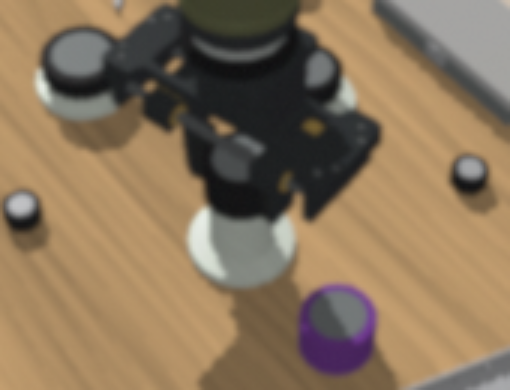

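Gripper and cap have turned together by 180°, with the cap on axis and low forces. The side view shows the fingers straddling the cap on the tall canister, with the purple cap untouched. Another quarter.

Emit:
carry_out --rows '[[[0, 0, -0.03], [0, 0, -8], 1], [[0, 0, -0.06], [0, 0, -16], 1], [[0, 0, -0.09], [0, 0, -24], 1], [[0, 0, -0.12], [0, 0, -32], 1], [[0, 0, -0.16], [0, 0, -40], 1], [[0, 0, -0.19], [0, 0, -48], 1], [[0, 0, -0.22], [0, 0, -56], 1], [[0, 0, -0.25], [0, 0, -64], 1], [[0, 0, -0.28], [0, 0, -72], 1], [[0, 0, -0.31], [0, 0, -80], 1], [[0, 0, -0.35], [0, 0, -90], 1], [[0, 0, -0.35], [0, 0, -90], 1]]'

```text
clock: 7.35
tool_pos: [0.5073, 0.0115, 0.0669]
eef_rot: [0.792, -0.611, 0.001, 0.003]
contact_force: [-1.6, -5.7, 4.6]
opening: 0.607
finger_force: 20.0
```

Run:
```python
from plant import r
st=r.get_state();print(st["q"].round(3),st["tool_pos"],st["contact_force"],st["moment"],st["eef_rot"])
```

```text
[ 0.442  1.041 -1.006  2.018  1.232  0.888  2.103] [0.50729149 0.01150442 0.06691105] [-1.55141908 -5.74486698  4.59468211] [-1.14581369  0.50902333 -0.08818076] [ 7.91772018e-01 -6.10809603e-01  5.44227403e-04  2.89917024e-03]
```

270° done, and joint 7 is at 2.1. Regrasp: open, turn back 90°, close.

Emit:
carry_out --rows '[[[0, 0, 0], [0, 0, 0], 0], [[0, 0, 0], [0, 0, 0], 0], [[0, 0, 0], [0, 0, 0], 0], [[0, 0, 0], [0, 0, 0], 0], [[0, 0, 0], [0, 0, 0], 0]]'

```text
clock: 7.85
tool_pos: [0.5084, 0.0144, 0.0672]
eef_rot: [0.792, -0.61, -0.0, -0.0]
contact_force: [0.5, -0.0, 1.1]
opening: 0.995
finger_force: 0.0
```

Emit:
carry_out --rows '[[[0, 0, 0], [0, 0, 8], 0], [[0, 0, 0], [0, 0, 16], 0], [[0, 0, 0], [0, 0, 24], 0], [[0, 0, 0], [0, 0, 32], 0], [[0, 0, 0], [0, 0, 40], 0], [[0, 0, 0], [0, 0, 48], 0], [[0, 0, 0], [0, 0, 56], 0], [[0, 0, 0], [0, 0, 64], 0], [[0, 0, 0], [0, 0, 72], 0], [[0, 0, 0], [0, 0, 80], 0], [[0, 0, 0], [0, 0, 88], 0], [[0, 0, 0], [0, 0, 90], 0]]'

```text
clock: 9.05
tool_pos: [0.5085, 0.0144, 0.0674]
eef_rot: [-0.127, 0.992, 0.0, 0.0]
contact_force: [-0.4, 0.9, -0.2]
opening: 0.999
finger_force: 0.0
```

Emit:
carry_out --rows '[[[0, 0, 0], [0, 0, 0], 1], [[0, 0, 0], [0, 0, 0], 1], [[0, 0, 0], [0, 0, 0], 1], [[0, 0, 0], [0, 0, 0], 1], [[0, 0, 0], [0, 0, 0], 1], [[0, 0, 0], [0, 0, 0], 1]]'

```text
clock: 9.65
tool_pos: [0.5085, 0.0135, 0.0672]
eef_rot: [-0.129, 0.992, -0.0, 0.0]
contact_force: [1.2, -1.8, 0.6]
opening: 0.609
finger_force: 20.0
```

Emit:
carry_out --rows '[[[0, 0, -0.03], [0, 0, -8], 1], [[0, 0, -0.06], [0, 0, -16], 1], [[0, 0, -0.09], [0, 0, -24], 1], [[0, 0, -0.12], [0, 0, -32], 1], [[0, 0, -0.16], [0, 0, -40], 1], [[0, 0, -0.19], [0, 0, -48], 1], [[0, 0, -0.22], [0, 0, -56], 1], [[0, 0, -0.25], [0, 0, -64], 1], [[0, 0, -0.28], [0, 0, -72], 1], [[0, 0, -0.32], [0, 0, -80], 1], [[0, 0, -0.32], [0, 0, -80], 1]]'

```text
clock: 10.75
tool_pos: [0.5082, 0.0143, 0.0703]
eef_rot: [0.736, -0.677, -0.0, -0.0]
contact_force: [0.0, 0.2, 0.1]
opening: 0.607
finger_force: 20.0
```

Emit:
carry_out --rows '[[[0, 0, -0.2], [0, 0, 0], 1], [[0, 0, -0.5], [0, 0, 0], 1], [[0, 0, -0.5], [0, 0, 0], 1]]'

```text
clock: 11.05
tool_pos: [0.5086, 0.0142, 0.0759]
eef_rot: [0.736, -0.677, 0.0, -0.0]
contact_force: [0.8, 0.5, -1.0]
opening: 0.61
finger_force: 20.0
```

It lifts with no resistance, so the thread is free. Lifting clear.

Emit:
carry_out --rows '[[[0, 0, -1], [0, 0, 0], 1], [[0, 0, -2], [0, 0, 0], 1], [[0, 0, -3.5], [0, 0, 0], 1], [[0, 0, -5], [0, 0, 0], 1], [[0, 0, -7], [0, 0, 0], 1], [[0, 0, -9], [0, 0, 0], 1], [[0, 0, -9], [0, 0, 0], 1]]'

```text
clock: 11.75
tool_pos: [0.5098, 0.015, 0.1684]
eef_rot: [0.736, -0.677, 0.002, -0.002]
contact_force: [0.6, 0.6, -0.5]
opening: 0.611
finger_force: 20.0
```

Run:
```python
from plant import r
import numpy as np,cv2
from scipy.spatial.transform import Rotation as Ro
st=r.get_state();print(st["q"].round(3),st["tool_pos"],st["opening"],st["contact_force"])
R=Ro.from_quat(st["eef_rot"]).as_matrix();print(R.round(3))
print("shift cm", 100*R.T@(np.array([.573,-.265,.165])-st["tool_pos"]))
s=r.snapshot("side");i=cv2.resize(s["image"][130:330,230:480],None,fx=2.4,fy=2.4);cv2.imwrite("pics/s2.png",i[:,:,::-1])
```

```text
[ 0.502  0.887 -1.123  1.959  0.996  0.985  2.105] [0.50981475 0.01499961 0.16837868] 0.6110887566528587 [ 0.55262098  0.56496714 -0.50877356]
[[ 0.084 -0.996  0.005]
 [-0.996 -0.084  0.001]
 [-0.001 -0.005 -1.   ]]
shift cm [28.43202052 -3.9421575   0.33959024]
```

View pics/s2.png

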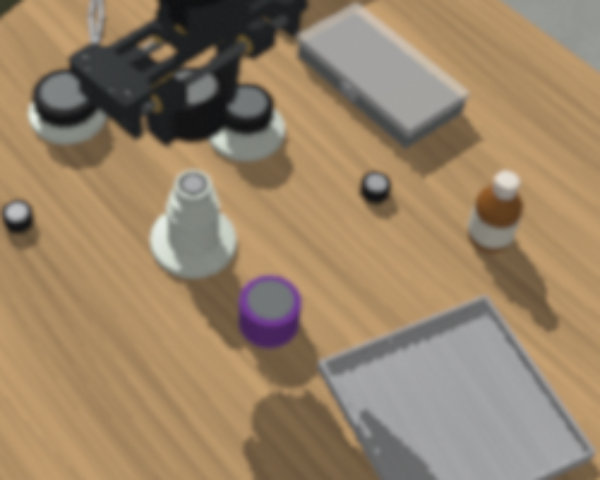

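The cap is in the gripper and the canister's threaded neck is bare. I move over the tray, turning back to keep joint 7 away from its limit.

Emit:
carry_out --rows '[[[2, -0.3, 0], [0, 0, 7], 1], [[5, -0.7, 0], [0, 0, 14], 1], [[8, -1.1, 0], [0, 0, 21], 1], [[11, -1.5, 0], [0, 0, 28], 1], [[14, -1.9, 0], [0, 0, 35], 1], [[17, -2.3, 0], [0, 0, 42], 1], [[20, -2.8, 0], [0, 0, 49], 1], [[23, -3.2, 0], [0, 0, 56], 1], [[26, -3.6, 0], [0, 0, 63], 1], [[28, -3.9, 0], [0, 0, 70], 1], [[28.4, -3.9, 0], [0, 0, 70], 1], [[28.4, -3.9, 0], [0, 0, 70], 1]]'

```text
clock: 13.0
tool_pos: [0.5705, -0.2655, 0.1646]
eef_rot: [-0.216, 0.976, 0.0, -0.001]
contact_force: [-0.3, 0.6, -1.0]
opening: 0.607
finger_force: 20.0
```

Run:
```python
from plant import r
import numpy as np,cv2
from scipy.spatial.transform import Rotation as Ro
st=r.get_state();print(st["q"].round(3),st["tool_pos"],st["opening"])
R=Ro.from_quat(st["eef_rot"]).as_matrix()
print("shift cm", 100*R.T@(np.array([.573,-.265,.007])-st["tool_pos"]))
```

```text
[ 0.803  0.916 -0.866  1.6    0.793  1.012  1.693] [ 0.57045465 -0.26550413  0.16459131] 0.6070596193226214
shift cm [-0.26895247 -0.07718904 15.75878314]
```

Emit:
carry_out --rows '[[[-0.2, 0, 4], [0, 0, 0], 1], [[-0.2, 0, 8], [0, 0, 0], 1], [[-0.2, 0, 11], [0, 0, 0], 1], [[-0.2, 0, 13], [0, 0, 0], 1], [[-0.2, 0, 14.3], [0, 0, 0], 1], [[-0.2, 0, 15], [0, 0, 0], 1], [[-0.2, 0, 15.4], [0, 0, 0], 1], [[-0.2, 0, 15.6], [0, 0, 0], 1], [[-0.2, 0, 15.6], [0, 0, 0], 1]]'

```text
clock: 13.9
tool_pos: [0.5734, -0.265, 0.0101]
eef_rot: [-0.215, 0.977, -0.0, 0.001]
contact_force: [0.9, -0.1, 0.6]
opening: 0.611
finger_force: 20.0
```

Emit:
carry_out --rows '[[[0, 0, 0.1], [0, 0, 0], 1], [[0, 0, 0.2], [0, 0, 0], 1], [[0, 0, 0.3], [0, 0, 0], 1], [[0, 0, 0.3], [0, 0, 0], 1]]'

```text
clock: 14.3
tool_pos: [0.5731, -0.2652, 0.0072]
eef_rot: [-0.215, 0.977, -0.0, 0.0]
contact_force: [-2.6, -0.9, 4.8]
opening: 0.611
finger_force: 20.0
```

Light contact with the floor (4.8 N upward). Releasing, then backing straight up.

Emit:
carry_out --rows '[[[0, 0, 0], [0, 0, 0], 0.5], [[0, 0, 0], [0, 0, 0], 0], [[0, 0, 0], [0, 0, 0], 0], [[0, 0, 0], [0, 0, 0], 0], [[0, 0, 0], [0, 0, 0], 0], [[0, 0, 0], [0, 0, 0], 0]]'

```text
clock: 14.9
tool_pos: [0.5729, -0.2648, 0.0063]
eef_rot: [-0.215, 0.977, 0.0, -0.0]
contact_force: [0.4, 0.4, -0.7]
opening: 0.997
finger_force: 0.0
```

Emit:
carry_out --rows '[[[0, 0, -1], [0, 0, 0], 0], [[0, 0, -3], [0, 0, 0], 0], [[0, 0, -6], [0, 0, 0], 0], [[0, 0, -10], [0, 0, 0], 0], [[0, 0, -14], [0, 0, 0], 0], [[0, 0, -18], [0, 0, 0], 0], [[0, 0, -18], [0, 0, 0], 0]]'

```text
clock: 15.6
tool_pos: [0.5769, -0.2643, 0.1944]
eef_rot: [-0.215, 0.977, -0.002, 0.006]
contact_force: [0.3, 0.1, 0.5]
opening: 1.001
finger_force: 0.0
```

Run:
```python
from plant import r
import cv2
s=r.snapshot("wrist");cv2.imwrite("pics/w3.png",s["image"][:,:,::-1])
from h import *
im=s["image"].astype(int); m=((np.ptp(im,axis=2)<22)&(im.max(2)>80)&(im.max(2)<135)).astype(np.uint8)
for k in cv2.findContours(m,1,1)[0]:
    if 500<cv2.contourArea(k)<8000 and len(k)>5:
        e=cv2.fitEllipse(k); print(np.round(e[0],1),np.round(e[1],1),plane(s,e[0],.04))
```

```text
[196.  345.4] [30.8 54.5] [ 0.82996802 -0.31355456  0.04      ]
[558.2 222.9] [43.9 54.5] [ 0.50705218 -0.00701162  0.04      ]
[489.  187.8] [31.3 37.4] [ 0.50717639 -0.10094999  0.04      ]
[318.2 176.4] [37.5 38.9] [ 0.5707975  -0.26589983  0.04      ]
[296.7 102.6] [205.2 297. ] [ 0.51459588 -0.31435947  0.04      ]
[291.9 145.6] [50.3 57.1] [ 0.55363055 -0.30233174  0.04      ]
```

View pics/w3.png

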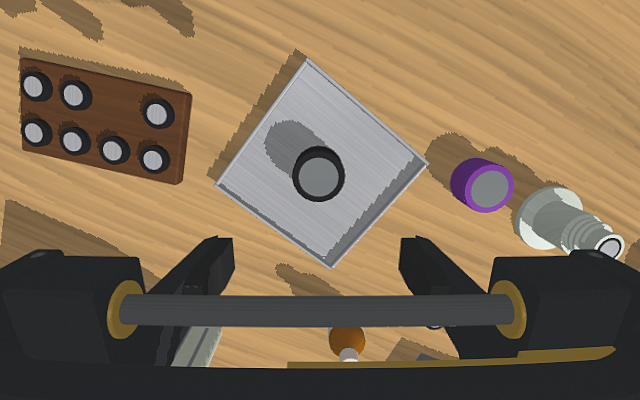

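The cap lies flat in the middle of the tray at pixel (318,176), about (0.571, -0.266), top up and released. The canister at right is open, and the purple cap is untouched.

```bash
python3 -c "
from plant import r
print(r.finish_job())"
```

```text
the job is handed in; nothing more can be done
None
```

The tall canister's cap is unscrewed and lying open side down near the centre of the steel tray, released; the job was handed in at about 16 s, and no verdict came back.

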